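Slide a glass plate out over the edge of the balance slab by its blue band

TASK

Push the frosted glass plate with the blue band across the black stone slab, keeping it flat on the stone and never lifting it, until exactly its blue band sticks out over the slab's far edge, with the band's inner border lying along that edge, so that a colleague can pick it up by the band. Leave the green-banded plate, the vial, the bottle and the beaker where they stand.

Things in the scene. Friction and masses are not known exactly. Their poses are not given: they have to be found in the camera images.
- slab_edge (a point): Middle of the top of the far long edge of the fixed black stone slab. Its x axis points level out over the edge (away from the robot, give or take 0.3 rad of yaw), its y axis runs along the edge, z is up. The slab is 240 mm (x) by 400 mm (y) and 45 mm high; it lies wholly on the -x side of this point, its flat top at the height of this point. Beyond the edge is only the bench, 45 mm lower.
- plate_blue: Loose frosted glass plate, 100 mm (its x) by 110 mm (its y) by 6 mm, 0.12 to 0.24 kg, flat on the slab. Origin: centre of its underside. Its x axis points to the banded side, which starts toward the slab's far edge, up to 0.25 rad from square, none of it overhanging. The blue band covers the last 30 mm at +x, full width; its inner border is at x = +20 mm. It stays put when let go.
- blue_border_left (a point): The end of the blue band's inner border at the plate's +y side, on the underside of the blue plate: at (+20, +55, 0) mm in the plate's frame.
- blue_border_right (a point): The other end of that border, at the plate's -y side: at (+20, -55, 0) mm in the plate's frame.
- plate_green: An identical plate with a green band, to be left alone. It lies on the slab beside the blue one, on either side of it. Origin at the centre of its underside, x axis to its banded side.
- vial: Small loose amber glass vial with a white cap, 26 mm across and 50 mm high, standing on the slab between the two plates, near the far edge. Origin at the centre of its underside. To be left alone.
- bottle: Loose amber reagent bottle, 68 mm across and 150 mm high, standing on the bench to the left of the slab. Origin at the centre of its underside. To be left alone.
- beaker: Loose clear glass beaker, 68 mm across and 85 mm high, standing on the bench to the right of the slab. Origin at the centre of its underside. To be left alone.
Mind the look-alikes: they are no part of the job. What is shaped like the plate_blue but pink or red is not meant.

How it is judged:
By the outcome, as a careful person would: the job done as asked, in the order asked, and still so for the second after the job is handed in, with the robot touching nothing.
It also fails if it takes over 38 s, if anything falls off the work surface, if the arm or the gripper's body presses on something with over 40 N, if the wrist force passes 120 N, or if a joint passes its speed limit or range.

ROBOT

A 6-joint arm with a two-finger parallel gripper is mounted at the origin on the work surface. World frame = base frame: x ahead of the robot, y to its left, z up, the work surface at z = 0. Lengths are in mm, angles in rad, forces in N, time in s.
With the tool pointing down it reaches from about 250 to 775 mm from the base axis. Payload 4 kg.
Tool frame: the origin (TCP) lies between the finger pads; the fingertips stand 25 mm ahead of it and the grasp point (between the pads) lies 6 mm ahead of it (r.tcp_to_tips is the distance from the TCP to the fingertips, in mm); z points along the fingers, y is the line along which they close (so a half turn about z gives the same grasp; the last joint's range is limited). The gripper opens to 94 mm and grips with 3 to 60 N. Pads are 16 mm wide; open, the fingers measure 119 mm over their backs; the gripper's body (75 mm by 177 mm) begins 78 mm behind the grasp point.
Start: joints at [1.208, 0.087, 1.371, -0, 1.684, -0.103], TCP at [141.297, 531.56, 196.106] pointing down, gripper open.
Joint ranges: [-3.1, 3.1], [-0.76, 2.03], [0.27, 2.55], [-1.08, 4.22], [0.17, 2.65], [-2.57, 2.57]. Speed limits (rad/s): [2.79, 2.79, 3.14, 3.14, 3.14, 3.14].

INTERFACE

Orientations are given as a unit quaternion [w, x, y, z].
In Python, from rig import r gives the robot as it stands.
- The arm moves only by the tool servo_tool, never from a script. Its argument "series" is a list of rows, each a list of 5 numbers: the shift along the tool's x, y, z as a fraction of full scale, then the turn about the tool's z as a fraction of full scale, then the opening, from -1 (shut) to 1 (fully open). A call has 1 to 20 rows; each row shifts and turns the commanded pose from where the row before left it, along the tool's axes as they then stand; what a row does not reach is not made up. Full scale, the value 1, is 0.04 m for a shift and 8 degrees for a turn. A row lasts 1/10 s, in which the tool goes at most 50 mm and 8.59 degrees, less where a joint would pass 70% of its speed; a pose out of reach is approached as far as the arm can. A call with a number of a shift or a turn outside -1 to 1 is refused whole. A call with a gripper value outside its range is refused whole. The fingers move at their own pace and stop on an object; "force" is the grip in N (left out, the last holds). Time passes only in rows, so rows that do not move let the fingers close. It gives the time, the measured TCP pose, the force, the opening and the grip force at its end, in the units of the state.
- r.observe(): the state, without advancing time (a new reading comes with each control period).
- r.capture(name): name is "scene" or "top" or "wrist"; returns (picture, depth): 480x640x3 uint8, red, green, blue; 480x640 float32, mm along the optical axis (not along the pixel's ray), 0 where there is no reading.
- r.camera_model(name): a dict with "fx", "fy", "cx", "cy" (pixels), "rvec" (rotation vector, rad) and "tvec" (3), from world to camera coordinates, as OpenCV has them. Camera axes: x right, y down, z forward; pixel columns grow to the right and rows downward; lengths in mm; the calibration is good to about 2 mm. A picture is of the moment at which its call begins: read the wrist's pose just before it. camera_model takes no time and is no camera call; for the wrist camera it gives the pose at the moment of the call.
- r.job_done(): hands the job in; it is judged then, once.
Trained networks look in the newest picture that a camera, given by its name, has taken for a name from the list of things; names that differ only in an ending like _2 or _b are one class to them, and where a whole thing is asked for, a point or a joint stands for the part that bears it (a point fixed in the world has none). Each returns a list of dicts, best first, with "p" (0 to 1); they miss things now and then, are a little off and sometimes report something else, mostly with a low value. They report only what shows in the picture. A call takes as long as a camera call. They do not tell look-alikes from the thing itself.
- r.boxes_of(label, camera): "box" ([left, top, right, bottom] in pixels, round what is visible of it).
- r.trace(label, camera): "region" (480x640 bool, what is visible of it) and "box" ([left, top, right, bottom] in pixels, round what is visible of it).
The state is a dict: "t": time; "qpos": joint angles; "qd": joint speeds; "effort": joint torques, N m; "tool_pos": TCP position; "tool_rot": TCP orientation; "force": force on the tool from outside, world axes, zero at the start; "wrist_torque": the same for the moment, N m; "gripper_width": finger opening in mm; "finger_force": force on a finger pad.
Only numpy, scipy, OpenCV 4.12 (cv2) and the standard library are available. Lean on these libraries where they do the work, as an engineer would, in place of code of your own. Each camera call takes 0.05 s, during which the arm holds its last target. There are 200 camera calls.

## Working session

There is one attempt and no reset: what is moved stays moved. The work goes in short steps, Python scripts to look and compute and a tool call to move; the robot and the scene stay as the last step left them, time stands still between calls to the robot, and variables do not carry over. Pictures are saved under pics/ and viewed, at most 10 in all, crops included, and the job is handed in when it is done.

Besides the shell and the picture viewer there is one more tool, called after ">>>" as a command line: name --pt "numbers of a row" for each row, then --argument value for the rest. servo_tool: Moves the arm, as the interface text tells. Its arguments: {"type":"object","properties":{"series":{"type":"array","items":{"type":"array","items":{"type":"number"}}},"force":{"type":"number"}},"required":["series"]}

```bash
mkdir -p pics; ls; python3 - <<'E'
from rig import r
import cv2
print(r.observe())
for n in ["top","scene"]:
    p,d=r.capture(n); cv2.imwrite(f"pics/{n}1.png",p[:,:,::-1]); print(r.camera_model(n))
E
```

```text
pics
{'t': 0.0, 'qpos': array([ 1.20793536e+00,  8.79129059e-02,  1.37222999e+00, -2.25126188e-05,
        1.68361867e+00, -1.03085957e-01]), 'qd': array([ 0.00013228, -0.00115415, -0.00102923, -0.00025307,  0.00032303,
       -0.00083866]), 'effort': array([-6.35636061e-04, -3.40192223e+01, -3.02424753e+01,  7.15700048e-02,
        3.30420630e-02, -1.71201041e-04]), 'tool_pos': array([141.07501663, 531.00632845, 194.93953499]), 'tool_rot': array([-2.39486677e-04,  1.29523763e-01,  9.91575725e-01, -1.05774289e-03]), 'force': array([-0.45681992, -0.17215617, -0.12130371]), 'wrist_torque': array([0.02873865, 0.0278743 , 0.00039366]), 'finger_force': 0.0, 'gripper_width': 93.76747209027053}
{'fx': 485.20977691328983, 'fy': 485.20977691328983, 'cx': 322.6966178185615, 'cy': 231.5257120179021, 'rvec': array([ 2.14017575, -2.20065156,  0.12397618]), 'tvec': array([  34.003207  ,  629.78275794, 1152.34208643])}
{'fx': 508.42620485571814, 'fy': 508.42620485571814, 'cx': 313.7861378644174, 'cy': 232.30189054276056, 'rvec': array([ 0.71215762,  2.44591941, -1.30923309]), 'tvec': array([ 515.46687931, -135.83318865, 1407.99431729])}
```

View pics/top1.png

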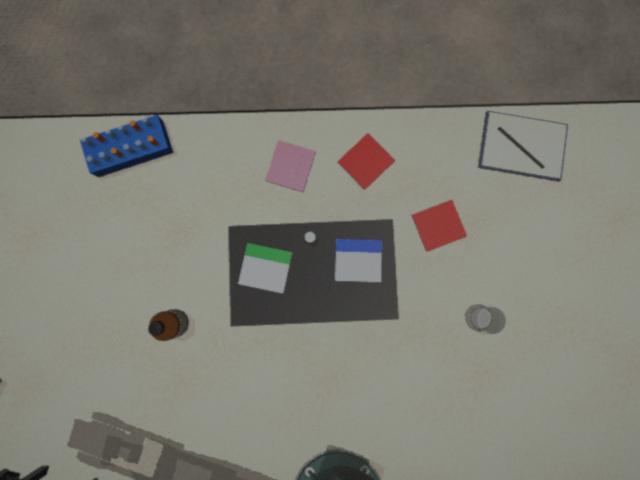

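View pics/scene1.png

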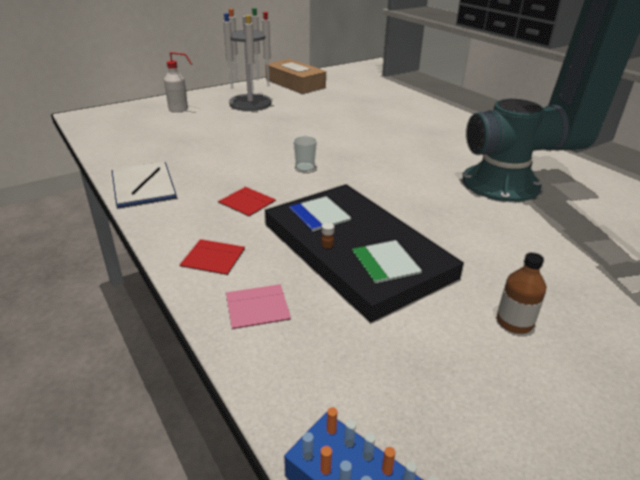

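The top view shows the blue plate at about (358,260), the green plate at (265,268), the vial at (310,237) and the slab's far edge along row ~222. Next I measure them.

```bash
cat > h.py <<'E'
from rig import r
import cv2, numpy as np
def model(n):
    m=r.camera_model(n); K=np.array([[m['fx'],0,m['cx']],[0,m['fy'],m['cy']],[0,0,1]])
    return K,cv2.Rodrigues(m['rvec'])[0],np.asarray(m['tvec'])
def world(px,z,M):
    K,R,t=M; px=np.atleast_2d(px).astype(float)
    d=(R.T@np.linalg.inv(K)@np.c_[px,np.ones(len(px))].T).T; c=-R.T@t
    return (c+d*((z-c[2])/d[:,2])[:,None])[:,:2]
def quad(mask):
    c=max(cv2.findContours(mask.astype(np.uint8),cv2.RETR_EXTERNAL,cv2.CHAIN_APPROX_NONE)[0],key=cv2.contourArea)
    return c[:,0,:]
def rect(mask,z,M):  # min-area rectangle in world xy
    return cv2.minAreaRect(world(quad(mask),z,M).astype(np.float32))
def blue(p):
    q=p.astype(int); return (q[...,2]>q[...,0]+50)&(q[...,2]>q[...,1]+40)
E
python3 - <<'E'
from h import *
p,d=r.capture("top"); M=model("top")
for l,z in [("plate_blue",51),("plate_green",51),("slab_edge",45),("vial",95)]:
    for o in r.trace(l,"top")[:3]:
        try: print(l,round(o['p'],2),o['box'],rect(o['region'],z,M), cv2.boxPoints(rect(o['region'],z,M)).round(0).tolist())
        except Exception as e: print(l,e)
b=blue(p); b[:200]=0; b[:,:300]=0; b[300:]=0
print("band",cv2.boxPoints(rect(b,51,M)).round(1).tolist())
dark=(p.max(2)<70).astype(np.uint8); dark[:200]=0; dark[340:]=0; dark[:,:210]=0; dark[:,420:]=0
print("slab",rect(dark,45,M),cv2.boxPoints(rect(dark,45,M)).round(1).tolist())
E
```

```text
plate_blue 0.88 [339.3, 134.3, 392.8, 189.9] ((800.7819213867188, -94.26615142822266), (99.71739959716797, 107.48468017578125), 42.74171829223633) [[728.0, -89.0], [801.0, -168.0], [874.0, -100.0], [801.0, -21.0]]
plate_blue 0.85 [331.7, 236.9, 381.2, 279.1] ((557.7569580078125, -65.65533447265625), (110.16891479492188, 99.88842010498047), 86.2884521484375) [[504.0, -117.0], [604.0, -124.0], [611.0, -14.0], [511.0, -7.0]]
plate_blue 0.8 [265.4, 140.4, 314.0, 191.0] ((792.4949951171875, 90.8230972290039), (97.5574722290039, 106.99642944335938), 71.13097381591797) [[726.0, 62.0], [827.0, 27.0], [859.0, 120.0], [758.0, 154.0]]
plate_green 0.69 [242.6, 243.4, 293.6, 293.3] ((545.7850952148438, 156.75140380859375), (112.10340118408203, 103.9371566772461), 76.10164642333984) [[482.0, 115.0], [583.0, 90.0], [610.0, 199.0], [509.0, 224.0]]
slab_edge 0.64 [227.3, 219.4, 399.7, 325.2] ((533.1154174804688, 44.67083740234375), (241.2997283935547, 399.6895751953125), 0.9224609732627869) [[409.0, 243.0], [416.0, -157.0], [657.0, -153.0], [651.0, 246.0]]
vial 0.42 [303.4, 233.4, 315.4, 242.5] ((610.8958129882812, 47.9370231628418), (20.82539939880371, 25.5601806640625), 88.49269104003906) [[598.0, 38.0], [623.0, 37.0], [624.0, 58.0], [598.0, 59.0]]
band [[577.5, -122.0999984741211], [606.4000244140625, -123.0], [609.7999877929688, -14.800000190734863], [580.9000244140625, -13.899999618530273]]
slab ((533.1529541015625, 44.45600891113281), (235.47068786621094, 394.56134033203125), 0.8347254395484924) [[412.6000061035156, 240.0], [418.29998779296875, -154.5], [653.7000122070312, -151.10000610351562], [648.0, 243.39999389648438]]
```

>>> servo_tool --pt "0 0 0 -1 0.3" --pt "0 0 0 -0.97 0.3" --pt "-0.48 -0.88 0 0 0.3" --pt "-0.48 -0.88 0 0 0.3" --pt "-0.48 -0.88 0 0 0.3" --pt "-0.48 -0.88 0 0 0.3" --pt "-0.48 -0.88 0 0 0.3" --pt "-0.48 -0.88 0 0 0.3" --pt "-0.48 -0.88 0 0 0.3" --pt "-0.48 -0.88 0 0 0.3" --pt "-0.48 -0.88 0 0 0.3" --pt "-0.48 -0.88 0 0 0.3" --pt "-0.48 -0.88 0 0 0.3" --pt "-0.48 -0.88 0 0 0.3" --pt "-0.48 -0.88 0 0 0.3" --pt "-0.48 -0.88 0 0 0.3" --pt "-0.48 -0.88 0 0 0.3" --pt "-0.48 -0.88 0 0 0.3" --pt "-0.48 -0.88 0 0 0.3" --pt "0 0 0 0 0.3"

```text
t: 2.35
tool_pos: [478.0, -65.5, 195.2]
tool_rot: [-0.0, -0.005, 1.0, -0.001]
force: [-0.1, -0.1, 0.4]
gripper_width: 61.2
finger_force: 0.0
```

```bash
python3 - <<'E'
from h import *
print(r.observe())
p,d=r.capture("wrist"); print(r.camera_model("wrist")); cv2.imwrite("pics/w1.png",p[:,:,::-1])
E
```

```text
{'t': 2.35, 'qpos': array([-2.52721154e-01, -6.33638799e-02,  1.52455488e+00, -1.30271538e-03,
        1.68086381e+00, -1.83373932e+00]), 'qd': array([ 0.05797109, -0.04423068,  0.03767759,  0.04596042,  0.04518529,
        0.03928479]), 'effort': array([ -1.09475177, -26.95993781, -31.00692987,  -0.2978575 ,
        -0.21412191,  -0.24440596]), 'tool_pos': array([478.03187252, -65.47278607, 195.23966987]), 'tool_rot': array([-3.88524527e-04, -5.03949929e-03,  9.99987065e-01, -5.67110527e-04]), 'force': array([-0.09969342, -0.06052269,  0.39236486]), 'wrist_torque': array([-0.02204541,  0.06895723, -0.02916483]), 'finger_force': 0.0, 'gripper_width': 61.15696915326409}
{'fx': 379.8427605946504, 'fy': 379.8427605946504, 'cx': 320.84388194329875, 'cy': 232.78237772910938, 'rvec': array([-2.09042789, -2.11379008, -0.24203438]), 'tvec': array([  69.33695041, -486.16681841,  282.93472207])}
```

View pics/w1.png

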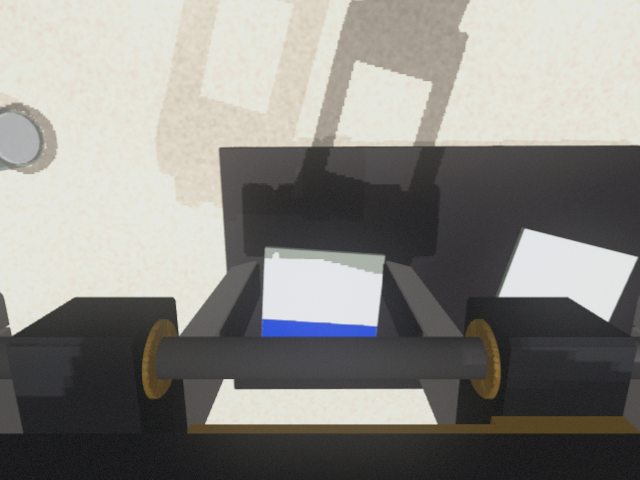

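The wrist view shows the blue plate's near edge from (266,248) to (384,255), the band's inner border near row 320–326, the slab's near edge along row ~148 and its far edge along row ~388.

```bash
cat >> h.py <<'E'
def edge(g,c0,c1,r0,r1,rising):
    # sub-pixel row edge per column, straight line fitted (Huber); returns end points
    G=cv2.Sobel(cv2.GaussianBlur(g.astype(np.float32),(3,3),0),cv2.CV_32F,0,1)*(1 if rising else -1)
    cs=np.arange(c0,c1); W=np.clip(G[r0:r1,c0:c1],0,None)
    k=W.argmax(0); rows=[]
    for j,i in enumerate(k):
        a=slice(max(0,i-2),i+3); w=W[a,j]; rows.append(r0+(np.arange(r0,r1)[a]-r0)@w/max(w.sum(),1e-6))
    vx,vy,x,y=cv2.fitLine(np.c_[cs,rows].astype(np.float32),cv2.DIST_HUBER,0,.01,.01).ravel()
    return np.array([[c,y+(c-x)*vy/vx] for c in (c0,c1)])
def show(name,e,z,M):
    w=world(e,z,M); d=w[1]-w[0]; print(name,e.round(1).tolist(),w.round(1).tolist(),"yaw deg",round(np.degrees(-np.arctan(d[0]/d[1])),2), "x at y=-66:",round(w[0,0]+d[0]/d[1]*(-66-w[0,1]),1))
E
cat > w.py <<'E'
from h import *
p,d=r.capture("wrist"); M=model("wrist"); g=p.mean(2)
show("near slab",edge(g,460,630,135,160,False),45,M)
show("near slab",edge(g,225,290,135,160,False),45,M)
show("far slab",edge(g,245,415,380,395,True),45,M)
show("far slab floorside",edge(g,245,415,380,395,True),0,M)
show("plate near",edge(g,272,378,238,268,True),51,M)
show("border",edge(p[...,0],268,372,312,334,False),51,M)
p,d=r.capture("top"); M=model("top")
cv2.imwrite("pics/t2c.png",cv2.resize(p[200:340,210:420,::-1],None,fx=3.5,fy=3.5))
show("top far slab",edge(p.mean(2),240,390,214,230,False),45,M)
E
python3 w.py
```

```text
near slab [[460.0, 146.9], [630.0, 146.7]] [[410.4, 58.1], [408.3, 206.8]] yaw deg 0.82 x at y=-66: 412.2
near slab [[225.0, 147.7], [290.0, 147.3]] [[413.7, -147.3], [412.7, -90.5]] yaw deg 1.07 x at y=-66: 412.2
far slab [[245.0, 389.7], [415.0, 389.3]] [[653.7, -137.5], [651.1, 35.3]] yaw deg 0.84 x at y=-66: 652.6
far slab floorside [[245.0, 389.7], [415.0, 389.3]] [[685.8, -147.2], [683.0, 48.4]] yaw deg 0.84 x at y=-66: 684.7
plate near [[272.0, 248.4], [378.0, 255.7]] [[502.8, -106.9], [508.5, -9.9]] yaw deg -3.37 x at y=-66: 505.2
border [[268.0, 320.0], [372.0, 326.8]] [[573.7, -111.9], [579.5, -12.4]] yaw deg -3.36 x at y=-66: 576.3
top far slab [[240.0, 225.1], [390.0, 218.8]] [[650.5, 216.2], [655.8, -147.7]] yaw deg 0.85 x at y=-66: 654.6
```

View pics/t2c.png

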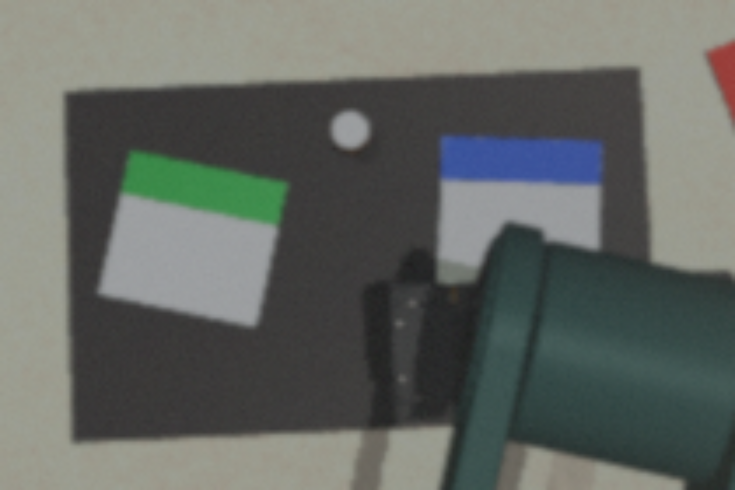

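>>> servo_tool --pt "0 0 0.6 -0.03 0.3" --pt "0 0 0.6 0 0.3" --pt "0 0 0.6 0 0.3" --pt "0 0 0.6 0 0.3" --pt "0 0 0.5 0 0.3" --pt "0 0 0.1 0 0.3" --pt "0 0 0 0 0.3" --pt "0 0 0 0 0.3"

```text
t: 3.3
tool_pos: [477.6, -61.4, 77.6]
tool_rot: [0.001, -0.01, 1.0, -0.0]
force: [-0.4, 0.2, -0.2]
gripper_width: 61.3
finger_force: 0.0
```

>>> servo_tool --pt "0 -0.11 0.06 0.03 0.3" --pt "0 0 0.06 0 0.3" --pt "0 0 0 0 0.3" --pt "0 0 0 0 0.3"

```text
t: 3.7
tool_pos: [476.9, -66.3, 71.4]
tool_rot: [0.0, -0.007, 1.0, 0.0]
force: [-0.1, -0.4, -0.2]
gripper_width: 61.2
finger_force: 0.0
```

```bash
python3 - <<'E'
from h import *
L=[]
for i in range(3):
    p,d=r.capture("wrist"); o=r.observe(); L.append(o['tool_pos']); print(o['tool_pos'],np.degrees(np.arctan2(-2*o['tool_rot'][1]*o['tool_rot'][2],1)),o['force'])
cv2.imwrite("pics/w2.png",p[:,:,::-1])
E
```

```text
[476.94596266 -66.25929434  71.37282443] 0.8620112120736477 [0.73758142 0.32494936 0.16620354]
[476.95424901 -66.22612456  71.3561093 ] 0.8679887558056025 [-0.53932116 -0.06550556 -0.45399295]
[476.92374382 -66.22693126  71.33314678] 0.8699343739795857 [ 0.55793369  0.19822088 -0.20674717]
```

View pics/w2.png

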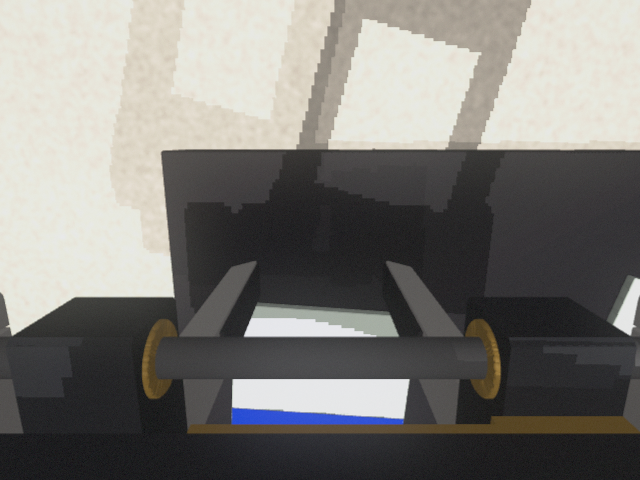

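The image shows the fingertips behind the plate (pixels ~(245,265) and (397,265)), with the plate's near edge around row 305 just ahead. Now I push, leaving the last ~12 mm for after a look.

>>> servo_tool --pt "-0.2 0 -0.02 0 0.3" --pt "-0.2 0 0 0 0.3" --pt "-0.1 0 0 0 0.3" --pt "-0.1 0 0 0 0.3" --pt "-0.1 0 0 0 0.3" --pt "-0.1 0 0 0 0.3" --pt "-0.1 0 0 0 0.3" --pt "-0.1 0 0 0 0.3" --pt "-0.1 0 0 0 0.3" --pt "-0.1 0 0 0 0.3" --pt "-0.1 0 0 0 0.3" --pt "-0.1 0 0 0 0.3" --pt "-0.1 0 0 0 0.3" --pt "-0.1 0 0 0 0.3" --pt "-0.1 0 0 0 0.3" --pt "-0.1 0 0 0 0.3" --pt "-0.1 0 0 0 0.3" --pt "-0.1 0 0 0 0.3" --pt "0 0 0 0 0.3" --pt "0 0 0 0 0.3"

```text
t: 5.85
tool_pos: [556.9, -65.0, 72.0]
tool_rot: [-0.0, -0.008, 1.0, 0.0]
force: [-0.3, -0.6, -0.4]
gripper_width: 61.3
finger_force: 0.0
```

```bash
python3 - <<'E'
from h import *
o=r.observe(); print(o['tool_pos'],np.degrees(-2*o['tool_rot'][1]),o['force'])
p,d=r.capture("wrist"); q,_=r.capture("top"); s,_=r.capture("scene")
b=cv2.resize(q[200:340,290:420],None,fx=2.5,fy=2.5); c=cv2.resize(s[170:280,250:420],None,fx=2.5,fy=2.5)
im=np.zeros((520,800,3),np.uint8); a=cv2.resize(p,(373,280)); im[:280,:373]=a; im[:275,373:798]=c; im[170+0:,:0]=0
b=b[:235]; im[285:520,:b.shape[1]]=b
cv2.imwrite("pics/m3.png",im[:,:,::-1])
E
```

```text
[556.85422502 -64.96151771  71.97170559] 0.8755156628006047 [-0.31899989 -0.592045   -0.42451071]
```

View pics/m3.png

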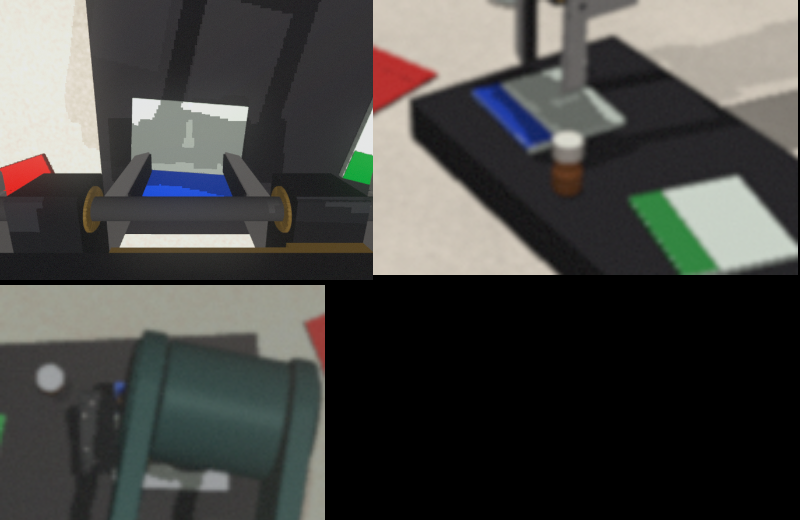

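The fingers have passed over the plate without moving it: in the wrist view the plate now lies behind the fingertips. I'll check the tip height and the depth readings.

```bash
python3 - <<'E'
from h import *
print(r.tcp_to_tips, r.observe()['tool_pos'])
p,d=r.capture("wrist"); K,R,t=model("wrist")
v,u=np.mgrid[:480,:640]; P=np.stack([(u-K[0,2])/K[0,0]*d,(v-K[1,2])/K[1,1]*d,d],-1)
W=(P-t)@R; W[d==0]=np.nan
for name,(r0,r1,c0,c1) in dict(stone=(60,150,330,370),plate=(180,250,240,400),Lf=(255,300,225,260),Rf=(255,300,380,420)).items():
    z=W[r0:r1,c0:c1,2]; print(name,np.nanpercentile(z,[1,10,50,90,99]).round(1))
for c in (230,236,242,248,254): print(c,[(rr,*W[rr,c].round(0)) for rr in range(256,300,6)])
q,e=r.capture("top"); K,R,t=model("top")
P=np.stack([(u-K[0,2])/K[0,0]*e,(v-K[1,2])/K[1,1]*e,e],-1); W=(P-t)@R
print("top stone",np.median(W[300:315,245:275,2]),"green plate",np.median(W[268:280,255:275,2]),"bench",np.median(W[340:360,245:275,2]))
E
```

```text
25.0 [556.74423935 -64.95411579  72.06026931]
stone [44.4 45.  45.9 46.8 47.5]
plate [50.3 51.  51.9 52.7 53.4]
Lf [ 50.7  51.7  99.5 121.3 128.9]
Rf [ 45.4  51.2  97.8 121.6 129.4]
230 [(256, np.float64(553.0), np.float64(-118.0), np.float64(52.0)), (262, np.float64(557.0), np.float64(-118.0), np.float64(52.0)), (268, np.float64(547.0), np.float64(-108.0), np.float64(94.0)), (274, np.float64(546.0), np.float64(-106.0), np.float64(102.0)), (280, np.float64(546.0), np.float64(-104.0), np.float64(110.0)), (286, np.float64(546.0), np.float64(-102.0), np.float64(117.0)), (292, np.float64(546.0), np.float64(-101.0), np.float64(123.0)), (298, np.float64(546.0), np.float64(-100.0), np.float64(129.0))]
236 [(256, np.float64(553.0), np.float64(-114.0), np.float64(52.0)), (262, np.float64(557.0), np.float64(-115.0), np.float64(52.0)), (268, np.float64(546.0), np.float64(-105.0), np.float64(94.0)), (274, np.float64(546.0), np.float64(-103.0), np.float64(102.0)), (280, np.float64(546.0), np.float64(-101.0), np.float64(111.0)), (286, np.float64(547.0), np.float64(-100.0), np.float64(116.0)), (292
[... 1053 characters left out ...]
, np.float64(-97.0), np.float64(111.0)), (298, np.float64(553.0), np.float64(-96.0), np.float64(112.0))]
254 [(256, np.float64(553.0), np.float64(-104.0), np.float64(53.0)), (262, np.float64(547.0), np.float64(-99.0), np.float64(83.0)), (268, np.float64(548.0), np.float64(-98.0), np.float64(89.0)), (274, np.float64(549.0), np.float64(-97.0), np.float64(95.0)), (280, np.float64(551.0), np.float64(-97.0), np.float64(96.0)), (286, np.float64(554.0), np.float64(-97.0), np.float64(96.0)), (292, np.float64(556.0), np.float64(-96.0), np.float64(100.0)), (298, np.float64(559.0), np.float64(-96.0), np.float64(99.0))]
top stone 45.08231206099511 green plate 51.18278034869954 bench -0.06569684360350979
```

```bash
python3 - <<'E'
from h import *
v,u=np.mgrid[:480,:640]
for n in ("scene","wrist"):
    p,d=r.capture(n); K,R,t=model(n)
    P=np.stack([(u-K[0,2])/K[0,0]*d,(v-K[1,2])/K[1,1]*d,d],-1); W=(P-t)@R; W[d==0]=np.nan
    for s,y0,y1 in (("L",-45,-10),("R",-120,-85)):
        m=(W[...,2]>54.5)&(W[...,2]<140)&(abs(W[...,0]-557)<22)&(W[...,1]>y0)&(W[...,1]<y1)
        Q=W[m]; o=Q[:,2].argsort()[:8]; print(n,s,m.sum(),Q[o].round(0).tolist(),list(zip(u[m][o],v[m][o])))
    for y in (-31,-100):
        X=np.array([[549,y-65*0,z] for z in (47,60,72,85)],float); C=X@R.T+t; print(n,y,(C[:,:2]/C[:,2:]*K[0,0]+K[:2,2]).round(0).tolist())
    if n=="scene": cv2.imwrite("pics/s4.png",cv2.resize(p[150:270,270:430,::-1],None,fx=5,fy=5,interpolation=cv2.INTER_NEAREST))
E
```

```text
scene L 205 [[542.0, -28.0, 55.0], [563.0, -29.0, 85.0], [566.0, -29.0, 85.0], [548.0, -28.0, 85.0], [557.0, -26.0, 87.0], [565.0, -30.0, 87.0], [561.0, -25.0, 88.0], [553.0, -25.0, 89.0]] [(np.int64(334), np.int64(216)), (np.int64(326), np.int64(207)), (np.int64(325), np.int64(207)), (np.int64(332), np.int64(205)), (np.int64(329), np.int64(206)), (np.int64(325), np.int64(206)), (np.int64(328), np.int64(206)), (np.int64(331), np.int64(205))]
scene R 201 [[543.0, -109.0, 55.0], [549.0, -100.0, 55.0], [552.0, -96.0, 82.0], [566.0, -99.0, 83.0], [555.0, -95.0, 84.0], [566.0, -96.0, 84.0], [549.0, -97.0, 84.0], [564.0, -94.0, 84.0]] [(np.int64(314), np.int64(201)), (np.int64(314), np.int64(203)), (np.int64(314), np.int64(194)), (np.int64(308), np.int64(195)), (np.int64(313), np.int64(194)), (np.int64(309), np.int64(195)), (np.int64(315), np.int64(193)), (np.int64(310), np.int64(195))]
scene -31 [[330.0, 219.0], [331.0, 214.0], [331.0, 210.0], [331.0, 205.0]]
scene -100 [[314.0, 206.0], [314.0, 201.0], [314.0, 197.0], [314.0, 192.0]]
wrist L 2446 [[555.0, -35.0, 82.0], [553.0, -35.0, 82.0
[... 290 characters left out ...]
74)), (np.int64(382), np.int64(280)), (np.int64(382), np.int64(278)), (np.int64(382), np.int64(277))]
wrist R 2444 [[556.0, -97.0, 82.0], [554.0, -96.0, 82.0], [553.0, -96.0, 83.0], [547.0, -99.0, 83.0], [548.0, -98.0, 83.0], [547.0, -100.0, 83.0], [553.0, -96.0, 83.0], [546.0, -99.0, 83.0]] [(np.int64(259), np.int64(280)), (np.int64(259), np.int64(276)), (np.int64(259), np.int64(273)), (np.int64(253), np.int64(261)), (np.int64(256), np.int64(264)), (np.int64(251), np.int64(261)), (np.int64(259), np.int64(274)), (np.int64(254), np.int64(261))]
wrist -31 [[380.0, 248.0], [384.0, 255.0], [388.0, 261.0], [392.0, 269.0]]
wrist -100 [[262.0, 247.0], [259.0, 253.0], [255.0, 259.0], [251.0, 267.0]]
```

View pics/s4.png

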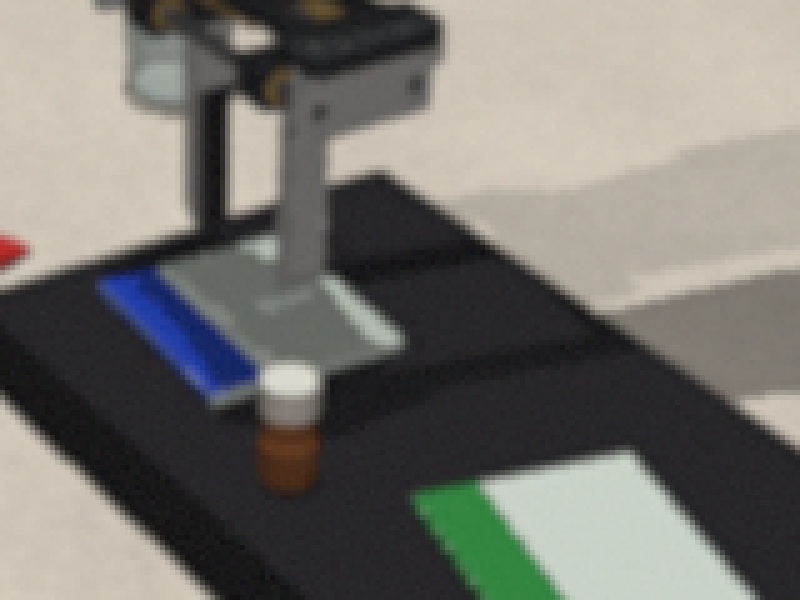

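The depth from both cameras puts the fingertips at z≈82–83, about 35 mm higher than the TCP reading minus 25 mm would give. They crossed the plate without touching it. I'll back off behind the plate, lower most of that distance and measure again.

>>> servo_tool --pt "0.5 0 0 0 0.3" --pt "0.5 0 0 0 0.3" --pt "0.5 0 0 0 0.3" --pt "0.5 0 0 0 0.3" --pt "0 0 0.3 0 0.3" --pt "0 0 0.3 0 0.3" --pt "0 0 0 0 0.3" --pt "0 0 0 0 0.3"

```text
t: 7.0
tool_pos: [476.9, -66.0, 47.1]
tool_rot: [-0.001, -0.008, 1.0, 0.0]
force: [-0.7, 0.1, 0.1]
gripper_width: 60.9
finger_force: 0.0
```

```bash
cat > tips.py <<'E'
from h import *
v,u=np.mgrid[:480,:640]
o=r.observe(); T=o['tool_pos']; print("tcp",T.round(1),"yaw",np.degrees(-2*o['tool_rot'][1]).round(2),"F",o['force'].round(1),"t",o['t'])
for n in ("scene","wrist"):
    p,d=r.capture(n); K,R,t=model(n)
    P=np.stack([(u-K[0,2])/K[0,0]*d,(v-K[1,2])/K[1,1]*d,d],-1); W=(P-t)@R; W[d==0]=np.nan
    for s,dy in (("L",36),("R",-36)):
        m=(W[...,2]>48.5)&(W[...,2]<140)&(abs(W[...,0]-T[0])<14)&(abs(W[...,1]-T[1]-dy)<12)
        Q=W[m]; print(n,s,m.sum(),"tip z",np.sort(Q[:,2])[:40:4].round(1), "x",np.percentile(Q[:,0],[2,98]).round(1))
E
python3 tips.py
```

```text
tcp [476.9 -66.   47.1] yaw 0.88 F [-0.7  0.1  0.1] t 7.0
scene L 256 tip z [57.8 62.7 65.2 67.2 68.5 68.8 70.1 71.6 72.4 73.9] x [467.1 487.8]
scene R 273 tip z [48.6 57.8 60.  61.8 62.7 64.6 65.6 66.7 68.1 68.6] x [469.3 489.1]
wrist L 3786 tip z [57.3 58.6 58.9 59.1 59.3 59.7 59.8 60.  60.3 60.4] x [465.7 483.5]
wrist R 3787 tip z [57.  58.1 58.9 59.1 59.4 59.6 59.8 59.9 60.2 60.5] x [466.8 484.3]
```

>>> servo_tool --pt "0 0 0.12 0 0.3" --pt "0 0 0.06 0 0.3" --pt "0 0 0.03 0 0.3" --pt "0 0 0 0 0.3" --pt "0 0 0 0 0.3"

```text
t: 7.6
tool_pos: [476.9, -66.2, 39.7]
tool_rot: [0.0, -0.008, 1.0, 0.0]
force: [-0.2, 0.1, 0.1]
gripper_width: 61.4
finger_force: 0.0
```

>>> servo_tool --pt "0 0 0.03 0 0.3" --pt "0 0 0 0 0.3"

```text
t: 7.8
tool_pos: [476.9, -66.2, 38.4]
tool_rot: [0.0, -0.008, 1.0, 0.0]
force: [0.3, 0.2, -0.0]
gripper_width: 60.9
finger_force: 0.0
```

```bash
python3 tips.py
```

```text
tcp [476.9 -66.2  38.4] yaw 0.87 F [ 0.3  0.2 -0. ] t 7.8
scene L 263 tip z [48.7 54.5 57.2 58.2 60.  61.4 62.7 64.5 64.8 65.8] x [467.6 487.5]
scene R 295 tip z [49.2 50.3 51.9 54.6 55.2 56.5 57.5 59.  60.2 61.1] x [469.2 489. ]
wrist L 4224 tip z [48.6 49.2 49.5 49.8 50.  50.1 50.2 50.6 50.8 50.9] x [465.  483.4]
wrist R 4230 tip z [48.5 49.2 49.5 49.8 50.  50.2 50.5 50.7 51.1 51.4] x [466.1 484.4]
```

>>> servo_tool --pt "0 0 0.03 0 0.3" --pt "-0.2 0 0 0 0.3" --pt "-0.1 0 0 0 0.3" --pt "-0.1 0 0 0 0.3" --pt "-0.1 0 0 0 0.3" --pt "-0.1 0 0 0 0.3" --pt "-0.1 0 0 0 0.3" --pt "0 0 0 0 0.3"

```text
t: 8.7
tool_pos: [505.5, -65.7, 37.3]
tool_rot: [0.0, -0.008, 1.0, 0.0]
force: [0.6, 0.5, -0.3]
gripper_width: 61.0
finger_force: 0.0
```

```bash
python3 - <<'E'
from h import *
p,d=r.capture("wrist"); q,_=r.capture("scene")
im=np.zeros((480,800,3),np.uint8); im[:300,:400]=cv2.resize(p,(400,300)); c=cv2.resize(q[160:270,270:430],(400,275)); im[:275,400:]=c
cv2.imwrite("pics/m5.png",im[:300,:,::-1])
E
```

```text
(no output)
```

View pics/m5.png

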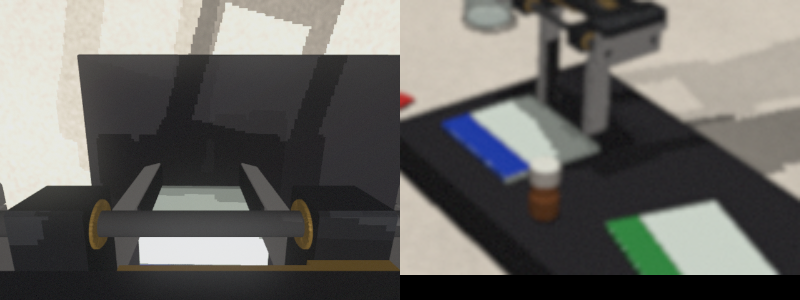

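The plate's near edge (row ~187 in the left panel) is now square to the gripper and both fingers stand right behind it, so the push is working. I push on and stop short.

>>> servo_tool --pt "-0.1 0 0 0 0.3" --pt "-0.1 0 0 0 0.3" --pt "-0.1 0 0 0 0.3" --pt "-0.1 0 0 0 0.3" --pt "-0.1 0 0 0 0.3" --pt "-0.1 0 0 0 0.3" --pt "-0.1 0 0 0 0.3" --pt "-0.1 0 0 0 0.3" --pt "-0.1 0 0 0 0.3" --pt "-0.1 0 0 0 0.3" --pt "-0.1 0 0 0 0.3" --pt "-0.1 0 0 0 0.3" --pt "-0.1 0 0 0 0.3" --pt "-0.1 0 0 0 0.3" --pt "0 0 0 0 0.3" --pt "0 0 0 0 0.3"

```text
t: 10.4
tool_pos: [561.3, -64.9, 37.5]
tool_rot: [0.0, -0.008, 1.0, -0.0]
force: [-1.2, -0.4, -0.2]
gripper_width: 61.3
finger_force: 0.0
```

```bash
python3 - <<'E'
from h import *
print(r.observe()['tool_pos'],r.observe()['force'])
p,d=r.capture("wrist"); cv2.imwrite("pics/w6.png",p[:,:,::-1])
M=model("wrist"); g=p.mean(2)
show("near",edge(g,265,375,285,325,True),51,M)
for c in (270,320,370): print(c,g[290:335:3,c].round())
q,_=r.capture("scene"); cv2.imwrite("pics/s6.png",cv2.resize(q[170:270,260:390,::-1],None,fx=6,fy=6))
E
```

```text
[561.32357806 -64.93112511  37.49962167] [-1.17996507 -0.40305552 -0.2252398 ]
near [[265.0, 297.1], [375.0, 297.1]] [[568.6, -93.2], [567.7, -38.7]] yaw deg 0.85 x at y=-66: 568.2
270 [ 35.  40.  39.  99. 132. 137. 139. 157. 167. 166. 167. 165. 166. 167.
 167.]
320 [ 37.  45.  41. 102. 131. 137. 135. 137. 166. 165. 167. 168. 165. 165.
 168.]
370 [ 38.  37.  41.  99. 131. 134. 137. 135. 135. 138. 134. 168. 167. 168.
 168.]
```

View pics/s6.png

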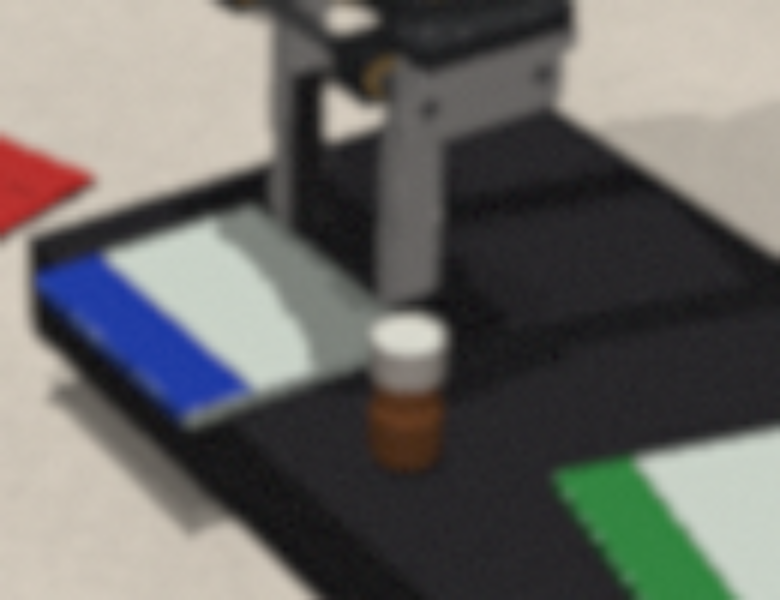

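>>> servo_tool --pt "-0.1 0 0 0 0.3" --pt "-0.1 0 0 0 0.3" --pt "-0.06 0 0 0 0.3" --pt "-0.04 0 0 0 0.3" --pt "0 0 0 0 0.3" --pt "0 0 0 0 0.3"

```text
t: 11.1
tool_pos: [573.2, -64.7, 37.2]
tool_rot: [0.0, -0.008, 1.0, 0.0]
force: [0.1, -0.5, -0.1]
gripper_width: 61.1
finger_force: 0.0
```

>>> servo_tool --pt "0.4 0 0 0 0.3" --pt "0.8 0 0 0 0.3" --pt "0.8 0 -0.5 0 0.3" --pt "0 0 -0.9 0 0.3" --pt "0 0 -0.9 0 0.3" --pt "0 0 -0.9 0 0.3" --pt "0 0 -0.7 0 0.3" --pt "0 0 0 0 0.3" --pt "0 0 0 0 0.3" --pt "0 0 0 0 0.3"

```text
t: 12.1
tool_pos: [492.0, -65.7, 191.3]
tool_rot: [-0.002, -0.008, 1.0, 0.0]
force: [0.8, -0.1, 0.1]
gripper_width: 61.1
finger_force: 0.0
```

```bash
python3 - <<'E'
from h import *
print(r.observe()['tool_pos'],r.observe()['t'])
p,d=r.capture("wrist"); q,_=r.capture("top")
im=np.zeros((600,800,3),np.uint8); im[:300,:400]=cv2.resize(p,(400,300)); im[:300,400:]=cv2.resize(q[190:265,315:415],(400,300),interpolation=cv2.INTER_NEAREST)
s,_=r.capture("scene"); im[300:,:400]=cv2.resize(s[180:255,255:355],(400,300)); im[300:,400:]=cv2.resize(p[250:430,200:440],(400,300))
cv2.imwrite("pics/m7.png",im[:,:,::-1]); np.savez("m7.npz",p=p,q=q,s=s)
E
```

```text
[492.00965707 -65.70440032 191.27165449] 12.1
```

View pics/m7.png

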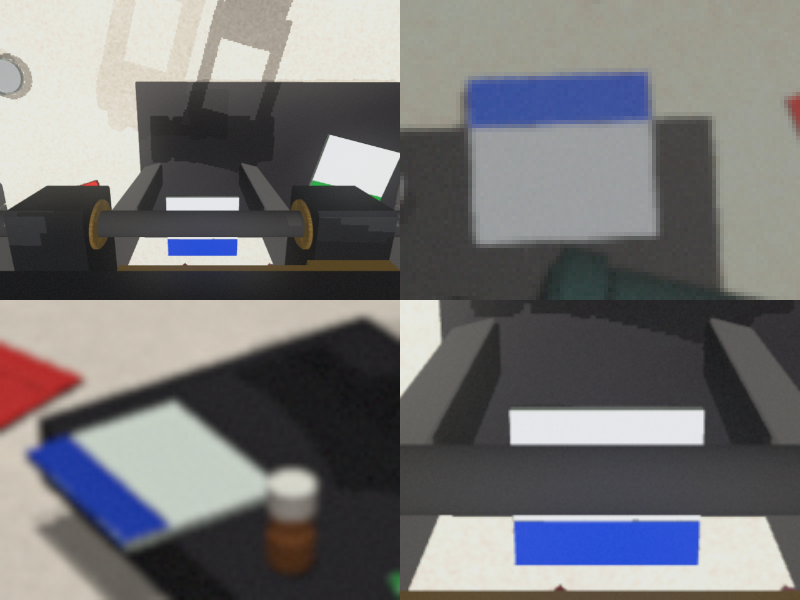

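The plate is square, with its blue band overhanging: band border and slab edge nearly coincide (top-view panel, rows ~119–129). Now I'll compute how much is left to push.

```bash
python3 - <<'E'
from h import *
f=np.load("m7.npz"); p,q=f['p'],f['q']; M=model("wrist"); g=p.mean(2)
show("w near",edge(g,272,378,305,328,True),51,M)
show("w far edge L",edge(g,470//1-5-200,270-0+230-0 if 0 else 300,374,386,True),45,M) if 0 else None
show("w border",edge(p[...,0],275,372,376,390,False),51,M)
show("w far L",edge(g,472-0-0-0 and 466-200+0-0-0 or 0,505-200-0 and 268+0,374,386,True),45,M) if 0 else None
show("w far L",edge(g,468-208,268-0,372,386,True),45,M)
show("w far R",edge(g,384,396,372,386,True),45,M)
show("w tip",edge(g,275,372,405-15,404+5,True),51,M)
T=model("top"); h=q.mean(2); k=q[...,2].astype(float)-q[...,0]
show("t far L",edge(h,240,325,214,232,False),45,T)
show("t far R",edge(h,382,391,212,226,False),45,T)
show("t border",edge(k,335,375,214,228,False),51,T)
show("t tip",edge(k,335,375,203,214,True),51,T)
show("t near",edge(h,350,378,243,256,False),51,T)
E
```

```text
w near [[272.0, 315.4], [378.0, 315.2]] [[581.8, -110.7], [580.2, -11.3]] yaw deg 0.92 x at y=-66: 581.1
w border [[275.0, 382.5], [372.0, 382.3]] [[652.8, -108.8], [651.2, -13.7]] yaw deg 0.95 x at y=-66: 652.1
w far L [[260.0, 379.6], [268.0, 379.2]] [[653.8, -124.4], [653.2, -116.5]] yaw deg 3.89 x at y=-66: 649.8
w far R [[384.0, 379.5], [396.0, 379.5]] [[652.0, -1.0], [651.8, 11.0]] yaw deg 0.84 x at y=-66: 652.9
w tip [[275.0, 407.8], [372.0, 407.8]] [[681.1, -109.1], [679.8, -12.5]] yaw deg 0.79 x at y=-66: 680.5
t far L [[240.0, 225.1], [325.0, 221.5]] [[650.4, 216.2], [653.4, 10.3]] yaw deg 0.84 x at y=-66: 654.6
t far R [[382.0, 219.0], [391.0, 218.8]] [[656.0, -128.3], [655.7, -150.1]] yaw deg -0.73 x at y=-66: 656.8
t border [[335.0, 221.2], [375.0, 219.6]] [[652.9, -13.8], [654.1, -110.5]] yaw deg 0.75 x at y=-66: 653.6
t tip [[335.0, 209.3], [375.0, 207.7]] [[681.9, -14.7], [683.1, -111.6]] yaw deg 0.72 x at y=-66: 682.6
t near [[350.0, 250.2], [378.0, 248.5]] [[581.9, -47.6], [584.0, -114.9]] yaw deg 1.83 x at y=-66: 582.5
```

Both cameras put the border about 0.9 mm short of the edge, which is within their accuracy, and square to within 0.1°. The gripper is clear, so I hand in.

```bash
python3 -c "
from rig import r
print(r.job_done())"
```

```text
the job is handed in; nothing more can be done
None
```

The job is handed in, no verdict shown: the blue band sticks out over the slab's far edge, its inner border measured about 0.9 mm short of the edge (within the cameras' accuracy) and within about 0.1° of parallel; the plate was only pushed, a first pass having gone over it without touching because the fingertips sit about 35 mm higher than stated, and no other object was touched.

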